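Turn over the status flag of a finished batch

ROBOT

A 6-joint arm with a two-finger parallel gripper is mounted at the origin on the work surface. World frame = base frame: x ahead of the robot, y to its left, z up, the work surface at z = 0. Lengths are in mm, angles in rad, forces in N, time in s.
With the tool pointing down it reaches from about 275 to 825 mm from the base axis. Payload 4.9 kg.
Tool frame: the origin (TCP) lies at the very end of the fingers, on their centre line; the grasp point (between the pads) lies 19 mm behind it; z points along the fingers, y is the direction in which the jaws open and shut (so a half turn about z gives the same grasp; the last joint's range is limited). The gripper opens to 85 mm and grips with 20 to 120 N. Pads are 22 mm wide; open, the fingers measure 114 mm over their backs; the gripper's body (76 mm by 85 mm) begins 54 mm behind the grasp point. The pads swing forward as they close: fully open they stand 13 mm farther back than shut.
Start: joints at [-1.287, 0.326, -0.193, 1.052, 0, 1.437], TCP at [223.176, -502.704, 231.281] pointing down, gripper open.
Joint ranges: [-2.65, 2.65], [-0.97, 1.79], [-1.3, 1.35], [-1.93, 2.1], [-1.47, 1.37], [-3.14, 3.14]. Speed limits (rad/s): [2.57, 2.57, 3.14, 3.14, 3.14, 3.14].

INTERFACE

Orientations are given as [roll, pitch, yaw] about the fixed x, y, z axes, in that order (R = Rz(yaw) Ry(pitch) Rx(roll)).
In Python, from bench import bot, solve_ik, imaging gives the robot as it stands. Calls block until the motion is done:
- bot.move_ptp(position, orientation): joint-space move of the TCP to a pose.
- bot.movel(position, rot=None, max_speed=150, threshold=None): straight line of the TCP; rot=None keeps the orientation; max_speed is the mean speed in mm/s. With threshold (N) it stops when the force on the tool has changed by that much, and returns True; else False.
- bot.move_j(angles): joint-space move.
- bot.grip(opening, effort=None): opening from 0.0 (shut) to 1.0 (fully open); effort is the grip in N (None keeps the last); returns when the fingers have stopped.
- bot.dwell(seconds).
- solve_ik(position, orientation): joint angles nearest the present ones, or None.
- bot.get_state(): the state.
- imaging.capture(name): name is "side" or "top" or "wrist"; returns the picture (400x640x3 uint8, blue, green, red); there is no depth.
- imaging.camera_model(name): a dict with "K" (3x3 intrinsics, pixels), "position" and "rotation" of the camera in the world. Camera axes: x right, y up, looking along -z (the intrinsics and any distortion apply to the point x, -y, -z); pixel columns grow to the right and rows downward; lengths in mm; the calibration is good to about 2 mm. A picture is of the moment at which its call begins: read the wrist's pose just before it. camera_model takes no time and is no camera call; for the wrist camera it gives the pose at the moment of the call.
A pose or a line that the arm cannot do raises bot.IKError and nothing moves.
- bot.sign_off(): hands the job in, once; it reports no verdict.
The state is a dict: "t": time; "qpos": joint angles; "joint_velocities": joint speeds; "effort": joint torques, N m; "tcp_pos": TCP position; "orientation": TCP orientation; "contact_force": force on the tool from outside, world axes, zero at the start; "wrist_torque": the same for the moment, N m; "opening": opening from 0.0 (shut) to 1.0 (fully open).
Only numpy, scipy, OpenCV 4.12 (cv2) and the standard library are available. Lean on these libraries where they do the work, as an engineer would, in place of code of your own. Each camera call takes 0.05 s, during which the arm holds its last target.

TASK

The batch in the tray behind the round flag is finished: with the fingertips (the tail beyond the pivot helps to raise it), gently push the round flag up and right over its pivot until it lies fully down on the far side of its stand, cross face up, then let go of it. Do not pinch, flick or slam it, and leave the square flag and everything else on the bench alone.

Things in the scene. Friction and masses are not known exactly. Their poses are not given: they have to be found in the camera images.
- round_stand: fixed steel stand of the round flag: base plate 200 x 100 x 8 mm, origin at its underside's centre, z up, +x from its near (robot) side to its far side; pivot along y, 90 mm up, between two uprights 100 mm tall and 18 mm long, at y = +-26 mm. Rest pins 10 mm thick stand at x = +-80 mm, one for each side; else the space below flag and tail is free down to the base
- square_stand: fixed steel stand of the square flag: base plate 200 x 100 x 8 mm, origin at its underside's centre, z up, +x from its near (robot) side to its far side; pivot along y, 90 mm up, between two uprights 100 mm tall and 18 mm long, at y = +-26 mm. Rest pins 10 mm thick stand at x = +-80 mm, one for each side; else the space below flag and tail is free down to the base
- round_hinge (a point): middle of the round flag's pivot, 90 mm above the bench, on the stand. The pivot is stiff (0.09 N m and the flag's own weight: 2 to 5 N with a fingertip): the flag stays at whatever angle it is left and does not fall by itself. At angle 0 the tail runs from here to its tip 46 mm further in +x and 39 mm higher
- round_flag (a joint): angle (rad) of the round flag, a flat aluminium disc 80 mm across and 8 mm thick, disc centre 55 mm from the pivot axis, free edge 95 mm from it. Beyond the pivot a flat thumb tail (60 long, 30 wide, 6 thick), bent 40 degrees up at angle 0, turns with it: pressed down, it raises the flag. 0 = level on the near (-x) rest pin, 1.57 = upright, 3.14 = right over, level on the far (+x) pin, its stop. Starts at 0 to 0.25
- square_flag (a joint): angle (rad) of the square flag, a 74 x 74 x 8 mm aluminium plate with the same tail, centre 55 mm from the pivot axis, free edge 92 mm from it. Same meaning and behaviour as the round one
- round_mid (a point): centre of the round flag's plate; the face up at the start is plain, the one below bears a dark diagonal cross; moves with it
- square_mid (a point): centre of the square flag's plate, moves with it
- hoop: bystander: thin loose steel ring, 110 mm across, 8 mm high; origin under its centre
- spacer: bystander: loose dark steel cylinder, 40 mm across, 35 mm high; origin under its centre
- wood_block: bystander: loose wooden block 90 x 50 x 45 mm; origin under its centre
- wrench: bystander: loose wrench lying on the bench; origin under its centre
- driver: bystander: loose screwdriver lying on the bench; origin under its centre
- paint_can: bystander: closed can, 66 mm across, 70 mm high; origin under its centre
- cup: bystander: mug, 74 mm across, 80 mm high; origin under its centre
There are look-alikes about, which are no part of the job. What is shaped like the round_stand but blue or red is not meant.

How it is judged:
By the outcome, as a careful person would: the job done as asked, in the order asked, and still so for the second after the job is handed in, with the robot touching nothing.
It also fails if it takes over 51 s, if anything falls off the work surface, if the arm or the gripper's body presses on something with over 40 N, if the wrist force passes 120 N, or if a joint passes its speed limit or range.

## Working session

There is one attempt and no reset: what is moved stays moved. The work goes in short steps, each a Python script; the robot and the scene stay as the last script left them, time stands still between calls to the robot, and variables do not carry over. Pictures are saved under pics/ and viewed, and the job is handed in when it is done.

```bash
mkdir -p pics; ls
python3 - <<'E'
from bench import bot, solve_ik, imaging
import cv2
for n in ("side","top","wrist"):
    im=imaging.capture(n); cv2.imwrite(f"pics/a_{n}.png",im)
    m=imaging.camera_model(n); print(n,m)
print(bot.get_state())
E
```

```text
pics
side {'K': array([[380.87484384,   0.        , 319.86711911],
       [  0.        , 380.87484384, 198.33164752],
       [  0.        ,   0.        ,   1.        ]]), 'position': array([ 21.2907877 , 632.29177364, 758.6024651 ]), 'rotation': array([ 0.87065105, -0.01454323, -2.56862666])}
top {'K': array([[502.47825451,   0.        , 324.94608061],
       [  0.        , 502.47825451, 197.92718846],
       [  0.        ,   0.        ,   1.        ]]), 'position': array([ 381.5251706 ,  -27.60471605, 1470.72661257]), 'rotation': array([ 0.07649004, -0.01793895, -1.58258971])}
wrist {'K': array([[334.81223278,   0.        , 318.93549753],
       [  0.        , 334.81223278, 201.414093  ],
       [  0.        ,   0.        ,   1.        ]]), 'position': array([ 296.05860311, -468.81849613,  373.18528402]), 'rotation': array([-3.16428460e-01,  7.19302713e-04, -1.15209276e+00])}
{'t': 0.15, 'qpos': array([-1.28718811e+00,  3.26779417e-01, -1.93311611e-01,  1.05201110e+00,
       -1.55640592e-05,  1.43659060e+00]), 'joint_velocities': array([ 0.0002656 , -0.00141584,  0.00294456,  0.00107322, -0.00043319,
       -0.00081931]), 'effort': array([ 4.85274104e-04, -4.43705463e+01,  2.62664759e+01,  1.04777631e-02,
       -1.12520468e-04,  1.24791774e-05]), 'tcp_pos': array([ 223.05335398, -502.27567289,  230.69473353]), 'orientation': array([-3.14029651e+00, -1.59296952e-04,  4.17813853e-01]), 'contact_force': array([ 0.24944038, -0.2228797 , -0.41853184]), 'wrist_torque': array([ 0.01079962,  0.0260178 , -0.00937689]), 'opening': 0.9981837232349161}
```

View pics/a_side.png

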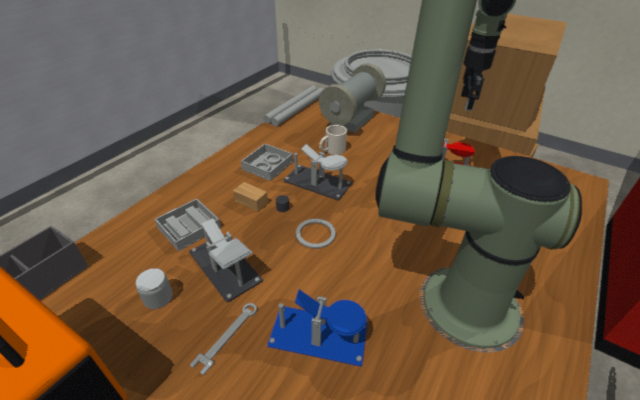

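View pics/a_top.png

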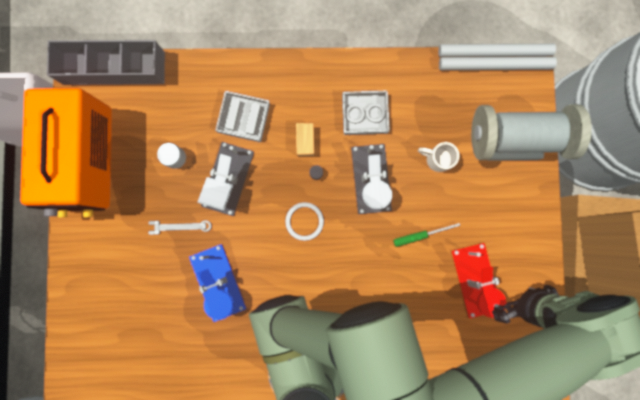

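View pics/a_wrist.png

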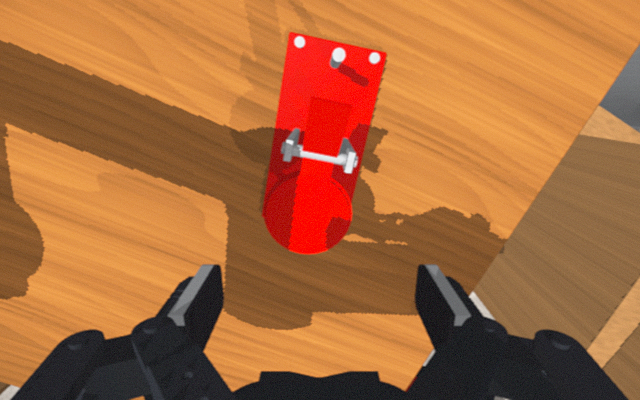

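The top view shows the round grey stand at about (373,180), its disc at (377,192) and its tail at (375,165). The square stand is at about (227,180), the cup at (440,157) and the driver at (425,235). The blue and red stands are decoys. Next I'll measure the base plate.

```bash
cat > h.py <<'E'
import numpy as np, cv2
from scipy.spatial.transform import Rotation as Rn
from bench import bot, solve_ik, imaging
def ray(m,uv):
    R=Rn.from_euler('xyz',m['rotation']).as_matrix()
    p=np.linalg.inv(m['K'])@np.array([uv[0],uv[1],1.]); d=R@np.array([p[0],-p[1],-p[2]])
    return np.array(m['position']),d
def onplane(m,uv,z):
    o,d=ray(m,uv); return o+d*(z-o[2])/d[2]
def proj(m,P):
    R=Rn.from_euler('xyz',m['rotation']).as_matrix()
    c=R.T@(np.array(P)-m['position']); q=m['K']@np.array([c[0],-c[1],-c[2]]); return q[:2]/q[2]
E
python3 - <<'E'
from h import *
im=cv2.imread('pics/a_top.png'); m=imaging.camera_model('top')
for uv in [(352,147),(385,145),(357,213),(395,210)]: print(onplane(m,uv,8)[:2].round())
print(onplane(m,(377,192),100)[:2].round(),onplane(m,(440,157),80)[:2].round())
cv2.imwrite('pics/b_top.png',cv2.resize(im[120:240,310:460],None,fx=5,fy=5,interpolation=cv2.INTER_CUBIC))
s=cv2.imread('pics/a_side.png')
cv2.imwrite('pics/b_side.png',cv2.resize(s[120:210,270:380],None,fx=6,fy=6,interpolation=cv2.INTER_CUBIC))
E
```

```text
[ 643. -137.]
[ 648. -234.]
[ 448. -148.]
[ 456. -259.]
[ 501. -196.] [ 600. -378.]
```

View pics/b_top.png

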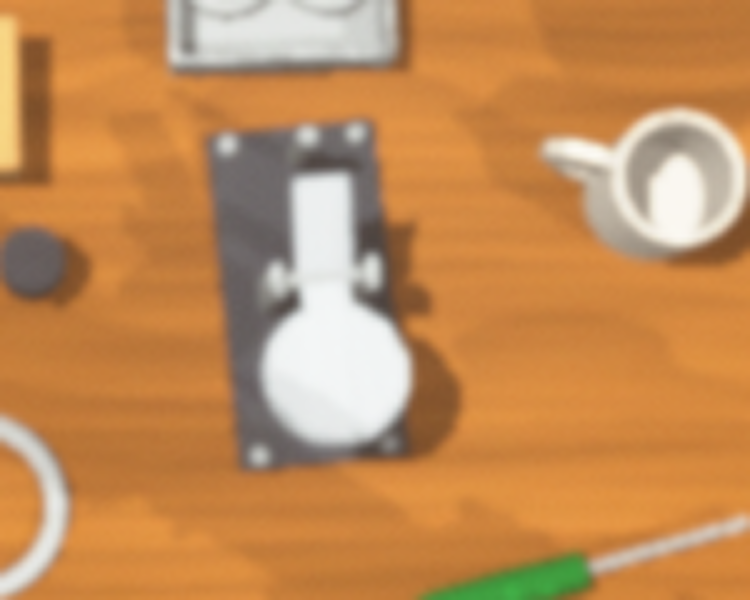

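View pics/b_side.png

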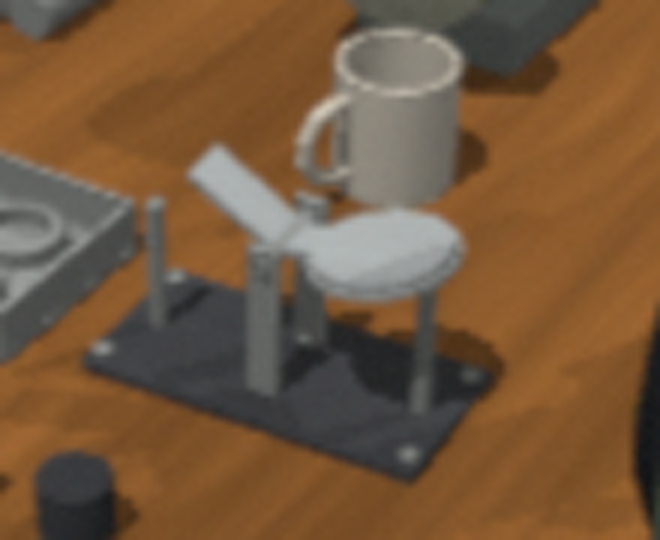

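Run:
```python
from h import *
bot.grip(0.0,20)
bot.move_ptp([475,-205,330],[3.1416,0,0.09])
m=imaging.camera_model('wrist'); im=imaging.capture('wrist'); cv2.imwrite('pics/c_wrist.png',im)
s=bot.get_state(); print(s['t'],s['tcp_pos'],s['orientation'],s['contact_force'])
import pickle; pickle.dump(m,open('c.pkl','wb')); print(m)
```

```text
2.4583 [ 474.61081601 -205.83570635  329.64243402] [-3.14154193e+00  5.58107122e-04  8.86800552e-02] [0.2516137  0.13823297 0.27856162]
{'K': array([[334.81223278,   0.        , 318.93549753],
       [  0.        , 334.81223278, 201.414093  ],
       [  0.        ,   0.        ,   1.        ]]), 'position': array([ 554.27695182, -197.28461924,  472.13422972]), 'rotation': array([-3.16934546e-01, -6.25303025e-04, -1.48069848e+00])}
```

View pics/c_wrist.png

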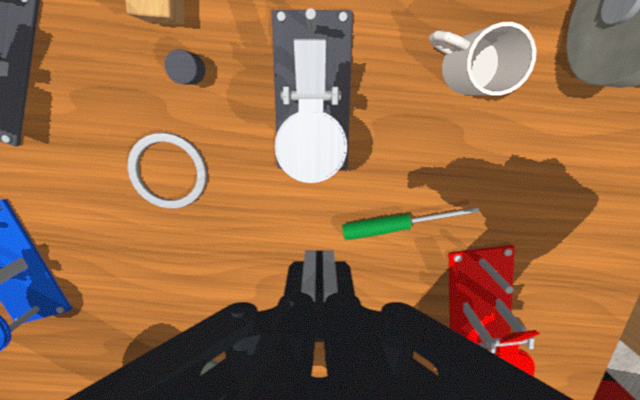

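The wrist view shows the plate's far corners at about (272,10) and (354,9), the pivot pin at (311,95) and the disc at (311,147). I'll refine these with masks.

Run:
```python
from h import *; import pickle
m=pickle.load(open('c.pkl','rb')); im=cv2.imread('pics/c_wrist.png')
hsv=cv2.cvtColor(im,cv2.COLOR_BGR2HSV)
roi=np.zeros(im.shape[:2],np.uint8); roi[0:190,255:372]=1
dark=((hsv[...,1]<70)&(roi>0)).astype(np.uint8)
dark=cv2.morphologyEx(dark,cv2.MORPH_OPEN,np.ones((3,3)))
c=max(cv2.findContours(dark,0,2)[0],key=cv2.contourArea)
print(cv2.boundingRect(c))
# plate edges: left/right border per row
L=[];Rr=[]
for v in list(range(15,120,5)):
    x=np.where(dark[v])[0]; L.append(onplane(m,(x.min(),v),8)[:2]); Rr.append(onplane(m,(x.max()+1,v),8)[:2])
for P in (L,Rr):
    l=cv2.fitLine(np.float32(P),cv2.DIST_HUBER,0,.01,.01).ravel(); print('edge heading',np.arctan2(l[1],l[0]) if l[0]>0 else np.arctan2(-l[1],-l[0]),l[2:])
for v in (15,60,110):
  x=np.where(dark[v])[0]; print(v,x.min(),x.max())
for u in (290,300,330,340): print(u,np.where(dark[:,u])[0][:1],onplane(m,(u,np.where(dark[:,u])[0][0]),8)[:2])
br=((im.min(2)>170)&(roi>0)).astype(np.uint8)
d=cv2.morphologyEx(br,cv2.MORPH_OPEN,cv2.getStructuringElement(2,(41,41)))
c=max(cv2.findContours(d,0,2)[0],key=cv2.contourArea); e=cv2.fitEllipse(c); print('disc',e, onplane(m,e[0],100))
cv2.imwrite('pics/d.png',cv2.resize(im[0:190,250:375],None,fx=3.1,fy=3.1,interpolation=cv2.INTER_CUBIC))
```

```text
(272, 8, 80, 175)
edge heading 0.09174185 [ 577.542   -137.67847]
edge heading 0.08112472 [ 572.2407  -236.73051]
15 272 351
60 274 350
110 276 348
290 [10] [ 645.96867364 -153.60077004]
300 [10] [ 647.07555106 -165.83527013]
330 [11] [ 649.31213818 -202.65042451]
340 [11] [ 650.42005822 -214.89664922]
disc ((310.370849609375, 145.46920776367188), (70.6705322265625, 73.41817474365234), 176.0659942626953) [ 496.90999691 -193.16460753  100.        ]
```

View pics/d.png

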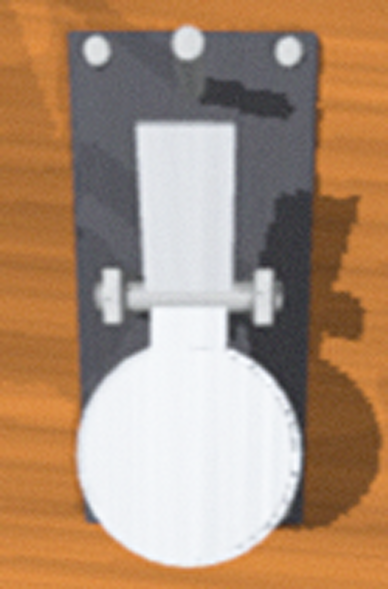

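```bash
cat >> h.py <<'E'
C=np.array([548.2,-189.4]); H=0.084
def W(x,z,y=0):
    c,s=np.cos(H),np.sin(H); return [C[0]+c*x-s*y, C[1]+s*x+c*y, z]
O=[3.14159,0,H]
def rep(l=''):
    s=bot.get_state(); p=s['tcp_pos']; d=p[:2]-C; c,sn=np.cos(H),np.sin(H)
    print(l,round(s['t'],2),'loc',np.round([c*d[0]+sn*d[1],-sn*d[0]+c*d[1],p[2]],1),'F',s['contact_force'].round(1),'op',round(s['opening'],2))
def snap(name,cam='side',box=None,f=1):
    im=imaging.capture(cam)
    if box: a,b,c,d=box; im=im[c:d,a:b]
    cv2.imwrite(f'pics/{name}.png',cv2.resize(im,None,fx=f,fy=f,interpolation=cv2.INTER_CUBIC))
E
python3 - <<'E'
from h import *; import pickle
m=pickle.load(open('c.pkl','rb')); print('pivot',onplane(m,(310.6,96.1),90))
bot.move_ptp(W(42,200),O); rep('above')
bot.movel(W(42,150),max_speed=80); rep()
snap('e1','side',(250,410,60,220),4)
E
```

```text
pivot [ 548.84383609 -188.90261513   90.        ]
above 3.19 loc [ 41.6  -0.6 200.6] F [-0.2 -0.   0.2] op -0.0
 3.97 loc [ 42.3  -0.2 150.5] F [-0.7 -0.1 -0.3] op -0.0
```

View pics/e1.png

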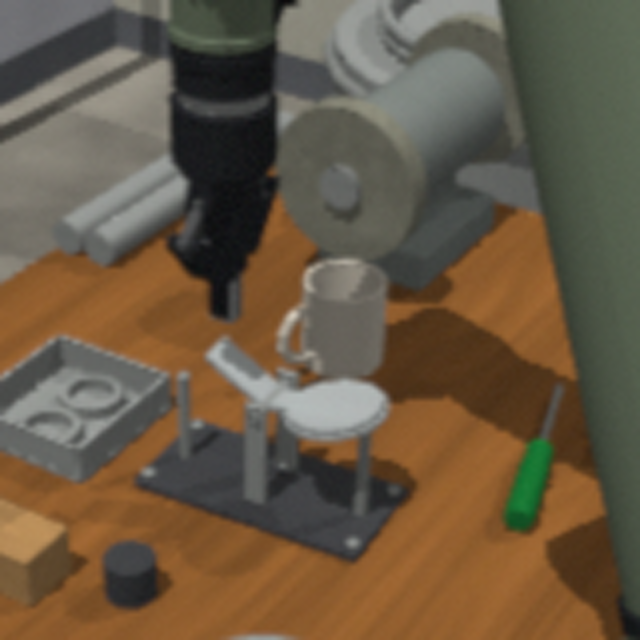

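The closed fingertips hang right above the tail tip at (230,315) in this crop. Next I press down slowly.

Run:
```python
from h import *
for z in (135,122,110,98,88,80):
    h=bot.movel(W(42,z),max_speed=30,threshold=15); rep(z)
    if h: print('STOP'); break
snap('f1','side',(250,410,60,220),4)
```

```text
135 4.67 loc [ 42.    0.  134.9] F [-0.7 -0.9 -1.3] op -0.0
122 5.25 loc [4.190e+01 1.000e-01 1.218e+02] F [-0.5 -0.6 -1. ] op -0.0
110 5.8 loc [ 41.4   0.2 109.4] F [-0.4  0.2 -0.6] op -0.0
98 6.35 loc [41.2  0.2 97.4] F [-0.5  0.4  0.4] op 0.0
88 6.83 loc [41.8 -0.  87.6] F [-0.2  1.  -0.7] op -0.0
80 7.25 loc [41.9  0.1 79.6] F [-0.5 -0.3  0.6] op 0.0
```

View pics/f1.png

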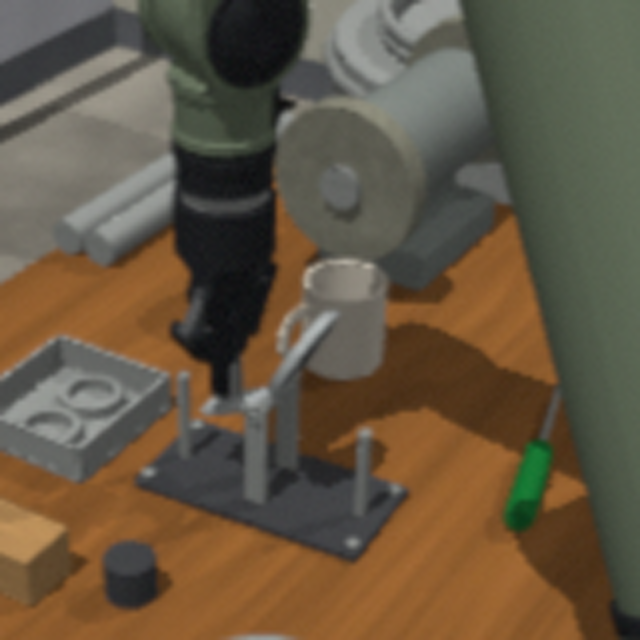

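The flag now stands at about 60°, and the tail is just below level. I'll let go, pass over the flag to the near side and check before pushing.

Run:
```python
from h import *
bot.movel(W(42,215),max_speed=120)
bot.movel(W(-95,215),max_speed=120)
bot.movel(W(-95,155),max_speed=100); rep()
snap('g1','side',(250,410,60,220),4)
snap('g2','top',(300,460,110,250),4)
```

```text
10.62 loc [-94.6  -0.2 155.3] F [0.2 0.1 0.1] op -0.0
```

View pics/g1.png

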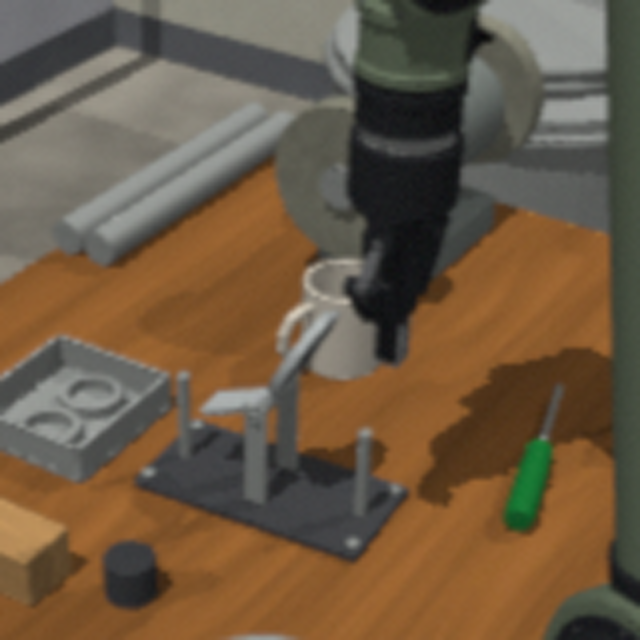

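View pics/g2.png

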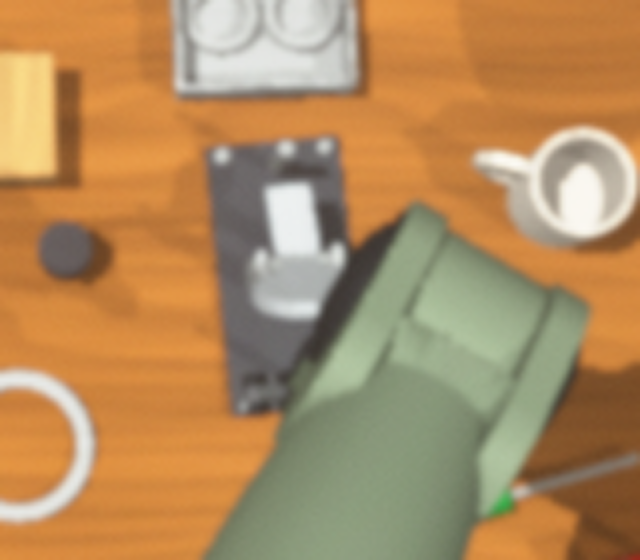

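The fingertips at (392,355) in the side crop are behind the flag, whose cross face is towards them. Now I push it over along the arc.

Run:
```python
from h import *
ok=True
for x in (-65,-45,-30,-15):
    h=bot.movel(W(x,155),max_speed=35,threshold=15); rep(x)
    if h: print('STOP'); ok=False; break
if ok:
  for th in (100,112,124,136,148,160):
    t=np.radians(th); r=66; d=np.array([-np.cos(t),np.sin(t)]); n=np.array([-np.sin(t),-np.cos(t)])
    P=r*d+4*n
    h=bot.movel(W(P[0]-11,90+P[1]),max_speed=30,threshold=15); rep(th)
    if h: print('STOP'); break
snap('h1','side',(250,410,60,220),4)
```

```text
-65 11.72 loc [-6.520e+01  1.000e-01  1.549e+02] F [-0.1 -0.6  0.9] op -0.0
-45 12.45 loc [-4.470e+01  1.000e-01  1.549e+02] F [-0.   0.7  0.3] op -0.0
-30 13.03 loc [-2.970e+01  1.000e-01  1.549e+02] F [ 0.4 -0.3 -0.1] op -0.0
-15 13.6 loc [-14.7   0.  154.9] F [0.5 0.1 0.3] op 0.0
100 14.13 loc [-3.000e+00 -1.000e-01  1.558e+02] F [-0.  -0.  -0.5] op -0.0
112 14.74 loc [1.020e+01 1.000e-01 1.526e+02] F [0.4 0.3 0. ] op -0.0
124 15.35 loc [2.270e+01 1.000e-01 1.467e+02] F [ 0.1  0.5 -0. ] op 0.01
136 15.96 loc [3.360e+01 1.000e-01 1.384e+02] F [-0.3  0.2  0.3] op -0.0
148 16.57 loc [4.27e+01 1.00e-01 1.28e+02] F [ 0.2 -0.2 -0.7] op -0.0
160 17.18 loc [4.94e+01 1.00e-01 1.16e+02] F [ 0.2 -0.2 -0.4] op -0.0
```

View pics/h1.png

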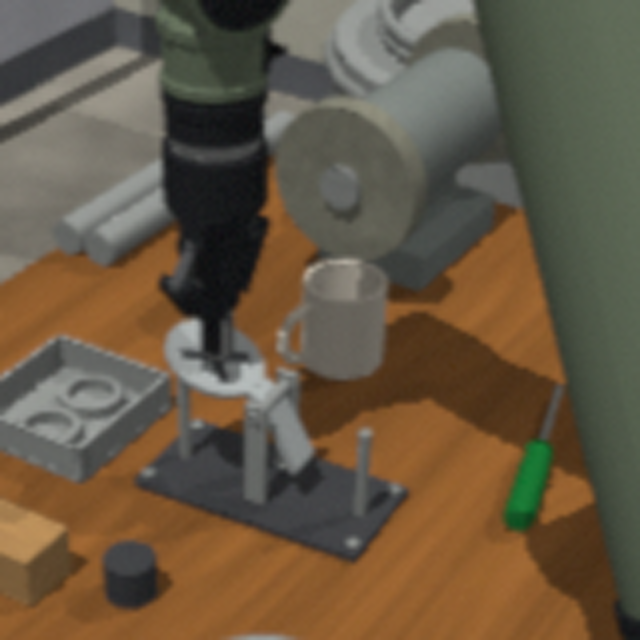

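The flag is over and nearly down, with the cross face up at (215,355). Next I press it gently onto the far pin, watching the force.

Run:
```python
from h import *
bot.movel(W(53,105),max_speed=25,threshold=12); rep()
for z in (100,97,95,93.5,92,90.5):
    h=bot.movel(W(57,z),max_speed=12,threshold=8); rep(z)
    if h: print('contact stop'); break
p=W(57,bot.get_state()['tcp_pos'][2]+20)
bot.movel(p,max_speed=50)
bot.movel(W(57,230),max_speed=150)
bot.movel(W(-120,280),max_speed=200)
rep(); snap('i1','side',(250,410,60,220),4)
m=imaging.camera_model('wrist'); import pickle; pickle.dump(m,open('i.pkl','wb')); snap('i2','wrist')
snap('i3','top')
```

```text
17.85 loc [5.270e+01 1.000e-01 1.046e+02] F [ 0.2 -0.8 -0.1] op -0.0
100 18.53 loc [57.2  0.  99.9] F [ 0.3 -0.1 -0.9] op -0.0
97 18.93 loc [57.   0.  96.9] F [ 0.3 -0.4 -0.1] op -0.0
95 19.25 loc [56.8  0.  94.8] F [1.1 0.3 0.2] op -0.0
93.5 19.46 loc [57. -0. 94.] F [-1.3  0.1  4.4] op 0.0
contact stop
 22.02 loc [-1.194e+02 -1.000e-01  2.796e+02] F [0.4 0.5 1. ] op -0.0
```

View pics/i1.png

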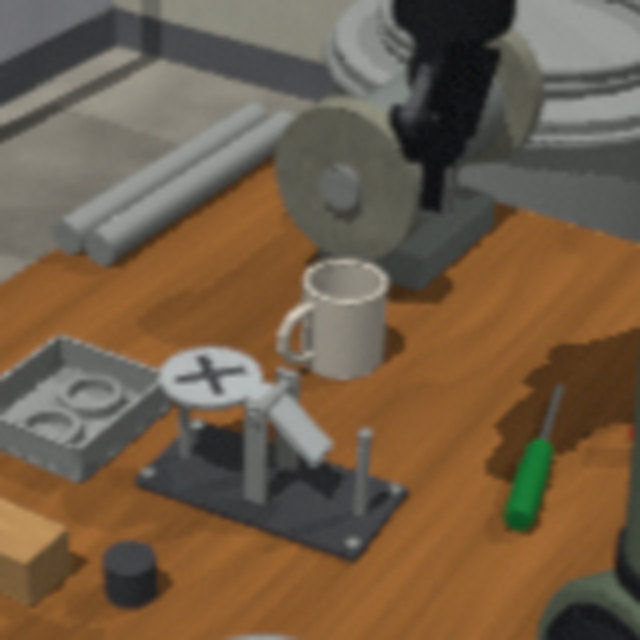

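View pics/i2.png

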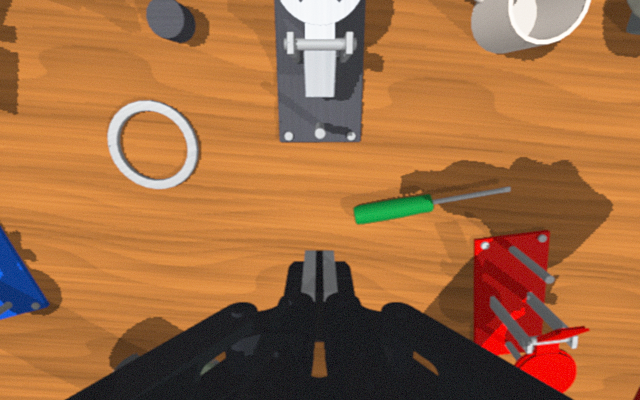

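View pics/i3.png

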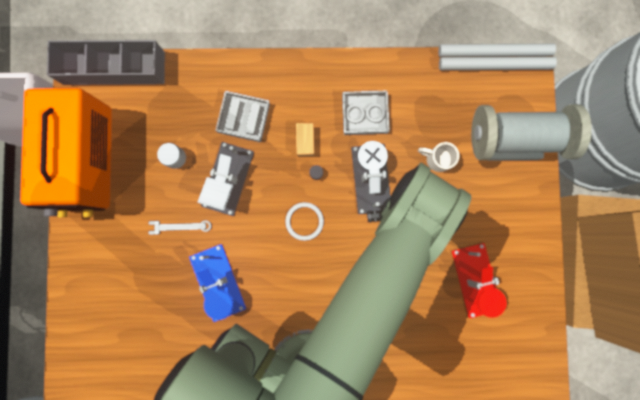

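Run:
```python
from h import *
for n in('side','top'):
    im=imaging.capture(n); m=imaging.camera_model(n)
    g=im.min(2)
    for z0 in (90,):
        u,v=proj(m,W(55,94)); print(n,'expected cross centre',u.round(1),v.round(1))
    x,y=int(u),int(v); cr=im[y-22:y+22,x-22:x+22]
    b=cv2.morphologyEx((cv2.cvtColor(cr,6)>150).astype(np.uint8),cv2.MORPH_CLOSE,np.ones((7,7)))
    b=cv2.morphologyEx(b,cv2.MORPH_OPEN,np.ones((11,11)))
    c=max(cv2.findContours(b,0,2)[0],key=cv2.contourArea); e=cv2.fitEllipse(c); print('disc ellipse',e[0][0]+x-22,e[0][1]+y-22,e[1])
rep()
bot.movel(W(70,230),max_speed=200); bot.movel(W(70,105),max_speed=120)
h=bot.movel(W(70,90),max_speed=12,threshold=9); rep('repress '+str(h))
bot.movel(W(70,115),max_speed=50); bot.movel(W(70,230),max_speed=150); bot.movel(W(-120,280),max_speed=200); bot.dwell(.3); rep()
snap('j1','side',(250,410,60,220),4)
```

```text
side expected cross centre 302.2 154.3
disc ellipse 303.5247745513916 154.24863815307617 (14.590290069580078, 25.294492721557617)
top expected cross centre 371.8 155.6
disc ellipse 374.3263130187988 151.14259338378906 (29.6605224609375, 54.89544677734375)
 22.27 loc [-1.196e+02  1.000e-01  2.795e+02] F [1.2 0.4 0.2] op 0.0
repress True 25.5 loc [69.9  0.  94. ] F [-0.7 -0.3  4.8] op 0.0
 28.44 loc [-1.197e+02  1.000e-01  2.796e+02] F [-0.7 -0.   0.3] op -0.0
```

View pics/j1.png

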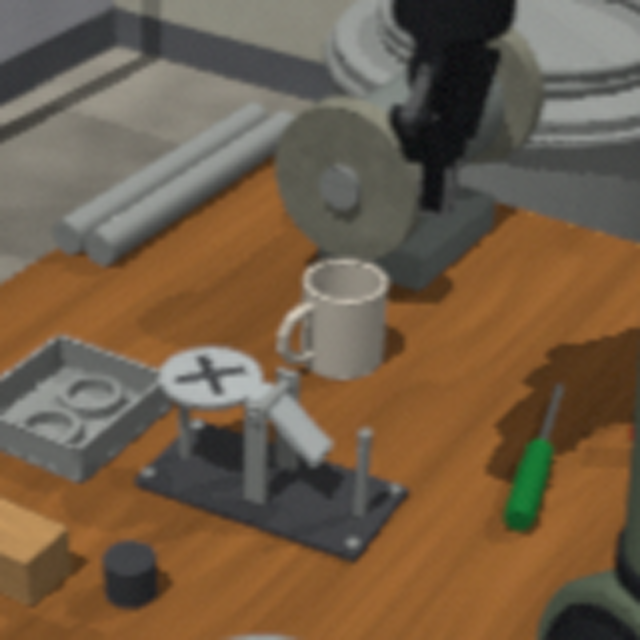

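The second press stopped at the same height (z = 94 at two radii), so the flag is level on its stop. The gripper is clear of everything, so I'm handing in.

```bash
python3 -c "
from h import *
bot.sign_off(); rep()"
```

```text
the job is handed in; nothing more can be done
the job is handed in; nothing more can be done
```

The round flag now lies fully down on the far side of its stand, cross face up, and I handed the job in at about 28.5 s. With the fingers shut, I pressed the tail down to raise the flag to about 60°. Then I pushed it slowly over from the near side along its arc and pressed it lightly onto the far pin.

**Last checks:**
- **Flag position:** Two separate presses, at 57 and 70 mm from the pivot, both stopped at z = 94 mm, which is where the top face should be when the flag is level on its stop.
- **Side camera:** The disc centre came out within about 1.5 px of where I expected it.
- **Forces:** Every force I read stayed under 5 N. The two pressing moves stopped on force limits of 8 and 9 N.
- **Other items:** In the pictures, the square flag and the other items looked unmoved. The gripper was clear of everything.

**One check failed:** the automatic disc fit in the top view was 2.5 px off sideways and 4.5 px off vertically. Its shape (30 x 55 px) was far too long for the disc, probably because it merged with the tray edge, so I disregarded it. By eye, the cross in the top view sits where it should.

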